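# Load the sample block and hold it in the corner of the photo board

### The arm

A 6-joint arm with a two-finger parallel gripper is mounted at the origin on the work surface. World frame = base frame: x ahead of the robot, y to its left, z up, the work surface at z = 0. Lengths are in m, angles in rad, forces in N, time in s.
With the tool pointing down it reaches from about 0.35 to 0.875 m from the base axis. Payload 4.2 kg.
Tool frame: the origin (TCP) lies between the finger pads; the fingertips stand 14 mm ahead of it and the grasp point (between the pads) lies 5 mm behind it (manip.nose_length is the distance from the TCP to the fingertips, in m); z points along the fingers, y is the line along which they close (so a half turn about z gives the same grasp; the last joint's range is limited). The gripper opens to 85 mm and grips with 20 to 120 N. Pads are 22 mm wide; open, the fingers measure 114 mm over their backs; the gripper's body (76 mm by 85 mm) begins 54 mm behind the grasp point. The pads swing forward as they close: fully open they stand 13 mm farther back than shut.
Start: joints at [-0.997, 0.385, 0.008, 0, -1.194, -0.259], TCP at [0.194, -0.594, 0.245] pointing down, gripper open.
Joint ranges: [-3.14, 3.14], [-1.21, 2.06], [-1.07, 1.41], [-3.16, 2.05], [-2.99, -0.16], [-3.1, 3.1]. Speed limits (rad/s): [2.79, 2.79, 3.14, 3.14, 3.14, 3.14].

### API

Orientations are given as [roll, pitch, yaw] about the fixed x, y, z axes, in that order (R = Rz(yaw) Ry(pitch) Rx(roll)).
In Python, from cell import manip gives the robot as it stands.
- The arm moves only by the tool move_arm, never from a script. Its arguments are lists of equal length, an entry for each row: "linear": the shift along the tool's x, y, z in m, a list of three; "twist": the turn about the tool's z in degrees. In form: {"linear": [[tx, ty, tz], ...], "twist": [twist, ...]}. A call has exactly 8 rows; each row shifts and turns the commanded pose from where the row before left it, along the tool's axes as they then stand; what a row does not reach is not made up. A row lasts 1/8 s, in which the tool goes at most 62.5 mm and 10.7 degrees, less where a joint would pass 70% of its speed; a pose out of reach is approached as far as the arm can. A call with a gripper value outside its range is refused whole. "fingers" is the finger opening in m, from 0 to 0.0854, set as the call begins (left out, the last holds). The fingers move at their own pace and stop on an object; "newtons" is the grip in N (left out, the last holds). Time passes only in rows, so rows that do not move let the fingers close, or fill a call up. It gives the time, the measured TCP pose, the force, the opening and the grip force at its end, in the units of the state.
- manip.read_state(): the state, without advancing time (a new reading comes with each control period).
- manip.capture(name): name is "scene" or "top"; returns a dict with "pixels" (480x640x3 uint8, blue, green, red), "depth" (480x640 float32, m along the optical axis (not along the pixel's ray), 0 where there is no reading), "fx", "fy", "cx", "cy" (pixels), "extrinsics" (4x4, takes a point from world to camera coordinates). Camera axes: x right, y down, z forward; pixel columns grow to the right and rows downward; lengths in m; the calibration is good to about 2 mm. A picture is of the moment at which its call begins.
- manip.close_job(): hands the job in; it is judged then, once.
The state is a dict: "clock": time; "joint_positions": joint angles; "qd": joint speeds; "tau": joint torques, N m; "position": TCP position; "tool_rot": TCP orientation; "wrist_force": force on the tool from outside, world axes, zero at the start; "wrist_torque": the same for the moment, N m; "width": opening from 0.0 (shut) to 1.0 (fully open); "grasp_force": force on a finger pad.
Only numpy, scipy, OpenCV 4.12 (cv2) and the standard library are available. Lean on these libraries where they do the work, as an engineer would, in place of code of your own. Each camera call takes 0.05 s, during which the arm holds its last target. There are 200 camera calls.

### The job

Get the two capped sample vials ready for their photograph: lower each one upright into the bore of the sample block that fits it (wide vial in the wide bore, narrow vial in the narrow bore), all the way down, and let go of it. Then bring the loaded block into the corner of the photo board, lying flat, so that its long side lies flush along the far stop and its short end flush against the side stop, and finish while still holding it there, pressing it against both stops at once: do not let go at the end. Do not knock a vial over, and leave the other things on the desk where they are.

Things in the scene. Friction and masses are not known exactly. Their poses are not given: they have to be found in the camera images.
- board: the photo board, a fixed grey plate 270 x 350 x 8 mm (x, y, z) lying on the desk; origin at the centre of its underside, so its upper face is at z = 8 mm; its x axis points across it away from the robot to the far stop, its y axis along it to the side stop on the left. Two fixed aluminium stops stand on it. Board and stops are smooth (friction about 0.25 with the block)
- far_stop: rigid aluminium bar 18 x 290 x 40 mm (x, y, z) fixed on the board along its far edge, axes as the board's; origin at the centre of its underside; its stop face is the side turned to the robot (-x, 9 mm from the origin)
- side_stop: rigid aluminium bar 190 x 18 x 40 mm (x, y, z) fixed on the board along its left edge, axes as the board's; origin at the centre of its underside; its stop face is the -y side, 9 mm from the origin
- corner (a point): the inside corner where the two stop faces meet on the board's upper face, axes as the board's; the board's origin is at (-110, -150, -8) mm from it. The block fully home has its origin at (-40, -80, 0) mm from it
- block: the sample block, loose on the board: a grey plastic slab 80 x 160 x 40 mm (x, y, z; the long side is y), about 0.75 kg; origin at the centre of its underside. It has two round bores in its top, 30 mm deep, at y = +58 mm and y = -58 mm, and a steel bar handle in the middle of the top
- wide_bore (a point): centre of the mouth of the wide bore, 28.5 mm across, on the block's top at y = +58 mm; the bore's floor is 30 mm below
- narrow_bore (a point): centre of the mouth of the narrow bore, 20.5 mm across, on the block's top at y = -58 mm; the bore's floor is 30 mm below
- handle (a point): centre of the handle's bar, 66 mm above the block's underside: the bar is 12 mm thick along the block's x, 44 mm long along y and 18 mm high (57 to 75 mm above the underside), standing on two posts at its ends; fingers fit on both its sides from above
- wide_vial: the wide vial, an upright amber cylinder 26 mm across and 78 mm tall with a black cap of the same width as its top 20 mm, standing on the desk, 45 g; origin at the centre of its underside
- narrow_vial: the narrow vial, the same but 18 mm across, 78 mm tall, 28 g; origin at the centre of its underside
- weight: bystander: flat steel paper weight 100 x 80 mm, 49 mm high with its wire handle; origin at the centre of its underside
- ink_pad: bystander: flat black ink pad 75 x 110 x 19 mm; origin at the centre of its underside
- ink_roller: bystander: black ink roller in its stand, 100 x 130 mm, 72 mm high; origin at the centre of its underside
- sanitiser: bystander: blue bottle 54 mm across, 150 mm tall; origin at the centre of its underside
Mind the look-alikes: they are no part of the job. What is meant by the block is not orange or purple, and is the smaller of those in its own colour.

How it is judged:
On the way, in this order (a step that is already met when the one before it is completed fails the run):
1. both vials stand fully down in their own bores and are let go (horizontal distance between wide_vial and wide_bore below 0.004 m and z of wide_vial in the frame of wide_bore below -0.026 m and angle between each of wide_vial, narrow_vial's own z axis and vertical below 0.15 rad and horizontal distance between narrow_vial and narrow_bore below 0.004 m and z of narrow_vial in the frame of narrow_bore below -0.026 m and contact force between the fingers and wide_vial below 0.1 N and contact force between the fingers and narrow_vial below 0.1 N), for 0.2 s.
2. the loaded block is pressed against both stops (contact force between block and far_stop above 1 N and contact force between block and side_stop above 1 N and angle between the x axis of block and the x axis of board, either way round below 0.04 rad and x of block in the frame of corner above -0.044 m and y of block in the frame of corner above -0.084 m and z of block in the frame of corner below 0.004 m and angle between block's own z axis and vertical below 0.05 rad and linear speed of block below 0.01 m/s and contact force between any of the fingers, the arm and block above 1 N), for 0.3 s.
At the end, for the whole second after the job is handed in: Vials in their own bores (foot 26 mm below the mouth, within 4 mm of the axis, tilt under 0.15 rad); block at rest, flat (0.05 rad), square (0.04 rad), within 4 mm of home both ways, pressed on far and side stop with over 1 N each; robot still pressing it with over 1 N (all of step 2 and horizontal distance between wide_vial and wide_bore below 0.004 m and z of wide_vial in the frame of wide_bore below -0.026 m and angle between each of wide_vial, narrow_vial's own z axis and vertical below 0.15 rad and horizontal distance between narrow_vial and narrow_bore below 0.004 m and z of narrow_vial in the frame of narrow_bore below -0.026 m); the arm keeps its last pose, push and grip.
It fails at once if a bystander is moved by more than 30 mm (distance of any of weight, ink_pad, ink_roller, sanitiser from where it was at the start of the episode above 0.03 m).
It fails at once if a vial is knocked over (angle between any of wide_vial, narrow_vial's own z axis and vertical above 0.9 rad).
It also fails if it takes over 72 s, if anything falls off the work surface, if the arm or the gripper's body presses on something with over 40 N, if the wrist force passes 120 N, or if a joint passes its speed limit or range.

## Working session

There is one attempt and no reset: what is moved stays moved. The work goes in short steps, Python scripts to look and compute and a tool call to move; the robot and the scene stay as the last step left them, time stands still between calls to the robot, and variables do not carry over. Pictures are saved under pics/ and viewed, at most 10 in all, crops included, and the job is handed in when it is done.

Besides the shell and the picture viewer there is one more tool, called after "Emit:" as a command line: name --pt "numbers of a row" for each row, then --argument value for the rest. move_arm: Moves the arm, as the interface text tells. Its arguments: {"type":"object","properties":{"linear":{"type":"array"},"twist":{"type":"array"},"fingers":{"type":"number"},"newtons":{"type":"number"}},"required":["linear","twist"]}

```bash
ls; mkdir -p pics
cat > h.py <<'E'
import numpy as np, cv2
from cell import manip
def cap(n):
    c=manip.capture(n); np.savez('/tmp/'+n+'.npz',**c); return c
def load(n): return dict(np.load('/tmp/'+n+'.npz'))
def cloud(c):
    d=c['depth']; v,u=np.mgrid[0:480,0:640]
    P=np.stack([(u-c['cx'])/c['fx']*d,(v-c['cy'])/c['fy']*d,d],-1)
    E=c['extrinsics']; W=(P-E[:3,3])@E[:3,:3]
    W[d==0]=np.nan; return W
E
python3 - <<'E'
from h import *
for n in('top','scene'):
    c=cap(n); cv2.imwrite(f'pics/{n}0.png',c['pixels']); print(n,c['extrinsics'].round(3).tolist(),c['fx'])
print(manip.read_state())
E
```

```text
pics
top [[-0.025, -1.0, 0.011, 0.032], [-0.992, 0.023, -0.122, 0.489], [0.122, -0.014, -0.992, 1.044], [0.0, 0.0, 0.0, 1.0]] 441.4706605967969
scene [[0.707, 0.707, 0.011, -0.349], [0.521, -0.51, -0.684, -0.176], [-0.478, 0.49, -0.729, 1.65], [0.0, 0.0, 0.0, 1.0]] 596.7708033258677
{'clock': 0.1, 'joint_positions': array([-9.97421594e-01,  3.85487911e-01,  6.79810668e-03, -4.10689214e-04,
       -1.19402769e+00, -2.58598124e-01]), 'qd': array([ 0.00112613, -0.00062676,  0.00283437,  0.00102841,  0.00126089,
       -0.00048505]), 'tau': array([-2.55826370e-05, -3.93319488e+01,  1.88930011e+01,  4.19794679e+00,
       -2.57418877e-03,  4.40850556e-06]), 'position': array([ 0.19336604, -0.59382738,  0.24434352]), 'tool_rot': array([ 3.13963775e+00, -1.22395474e-04, -2.82696739e+00]), 'wrist_force': array([-0.00799083,  0.32795331,  0.26052873]), 'wrist_torque': array([-0.02867089,  0.04987332, -0.01227697]), 'grasp_force': 0.0, 'width': 0.9972545429564075}
```

View pics/top0.png

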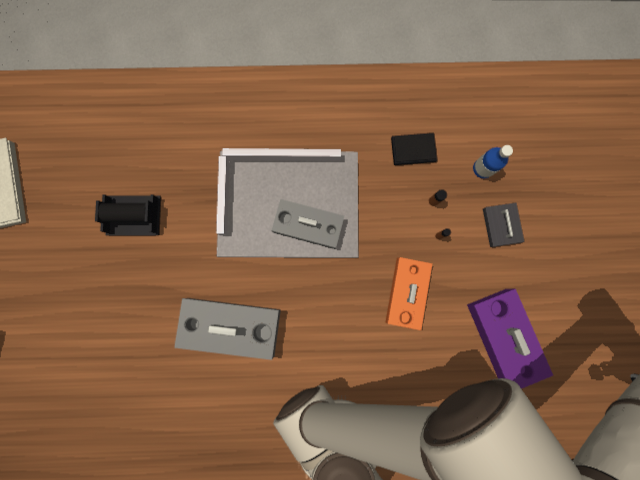

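View pics/scene0.png

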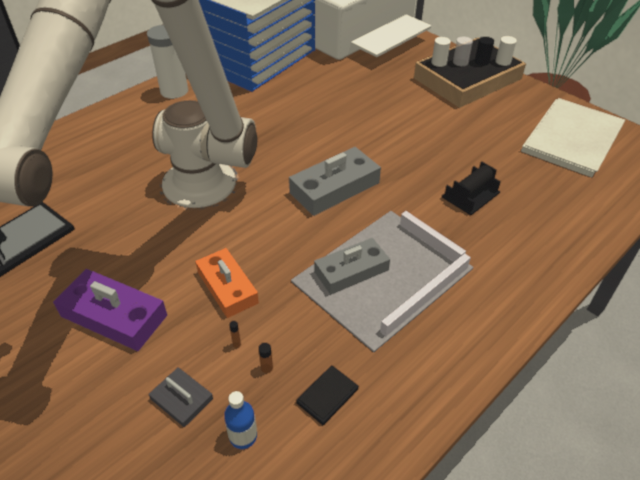

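Candidates for the block in the top view are grey on the board (308,224), larger grey (228,330), orange (410,293) and purple (510,340). I choose (308,224): it is the smaller grey one and lies on the board. The wide bore looks to be the left one at (285,217) and the narrow one at (332,230). The wide vial's cap is at (440,196) and the narrow one's at (446,233). I'll check these in a crop.

Run:
```python
from h import *
c=load('top'); im=c['pixels']; cv2.imwrite('pics/crop1.png',cv2.resize(im[185:255,260:460],None,fx=4,fy=4,interpolation=cv2.INTER_CUBIC))
W=cloud(c); 
for n in('top','scene'):
    c=load(n);W=cloud(c);p=W.reshape(-1,3)
    def sel(x0,x1,y0,y1,z0,z1): 
        q=p[(p[:,0]>x0)&(p[:,0]<x1)&(p[:,1]>y0)&(p[:,1]<y1)&(p[:,2]>z0)&(p[:,2]<z1)];return q
    if n=='top':
        for u,v in[(308,222),(285,217),(332,230),(440,196),(446,233),(300,213),(320,237),(280,153),(222,195),(270,180)]: print(u,v,W[v,u].round(4))
    b=sel(.45,.75,-.2,.2,.044,.052)
    print(n,len(b),b.mean(0))
    r=cv2.minAreaRect((b[:,:2]*1000).astype(np.float32)); print('rect',r)
    hb=sel(.45,.75,-.2,.2,.075,.09); print('handle',len(hb),hb.mean(0),cv2.minAreaRect((hb[:,:2]*1000).astype(np.float32)))
    vv=sel(.45,.8,-.4,-.2,.07,.085); 
    lab=vv[:,0]
    print('vials',len(vv)); 
    import scipy.cluster.hierarchy as H
    L=H.fcluster(H.linkage(vv),.015,'distance')
    for k in set(L): q=vv[L==k]; print(k,len(q),q.mean(0).round(4),((q.max(0)+q.min(0))/2).round(4),np.ptp(q,0).round(4))
```

```text
308 222 [0.5162 0.0583 0.0842]
285 217 [0.5401 0.1162 0.0186]
332 230 [0.5049 0.0012 0.0202]
440 196 [ 0.5721 -0.2536  0.0774]
446 233 [ 0.4837 -0.2621  0.0791]
300 213 [0.544  0.0779 0.0488]
320 237 [0.485  0.0312 0.0469]
280 153 [0.6942 0.1242 0.047 ]
222 195 [0.5926 0.2653 0.0466]
270 180 [0.6376 0.1537 0.0058]
top 2493 [0.56596781 0.06691664 0.04801376]
rect ((585.4606323242188, 86.63689422607422), (230.429931640625, 243.0875244140625), 89.04412841796875)
handle 102 [0.52028119 0.05985161 0.08249225] ((520.581298828125, 59.77449035644531), (43.27842330932617, 12.06413745880127), 72.74066162109375)
vials 223
1 70 [ 0.6464 -0.3711  0.0774] [ 0.6546 -0.3784  0.0777] [0.0485 0.0362 0.0144]
2 52 [ 0.4874 -0.2637  0.0778] [ 0.4875 -0.2641  0.0769] [0.0161 0.0162 0.0101]
3 101 [ 0.5764 -0.2559  0.0778] [ 0.5768 -0.2564  0.0768] [0.0256 0.0242 0.0108]
scene 1973 [0.57821798 0.06218331 0.04717517]
rect ((585.4017333984375, 85.37347412109375), (232.94711303710938, 244.42459106445312), 88.4697494506836)
handle 108 [0.52203688 0.05728344 0.0801827 ] ((521.5986938476562, 59.217044830322266), (46.235660552978516, 16.111618041992188), 73.87236022949219)
vials 245
1 50 [ 0.6838 -0.3876  0.0767] [ 0.6829 -0.3846  0.0774] [0.0088 0.0296 0.0147]
2 62 [ 0.4896 -0.2662  0.0764] [ 0.4883 -0.2651  0.0756] [0.018  0.018  0.0104]
3 133 [ 0.5785 -0.2585  0.0767] [ 0.5771 -0.2572  0.0773] [0.028  0.0261 0.0145]
```

View pics/crop1.png

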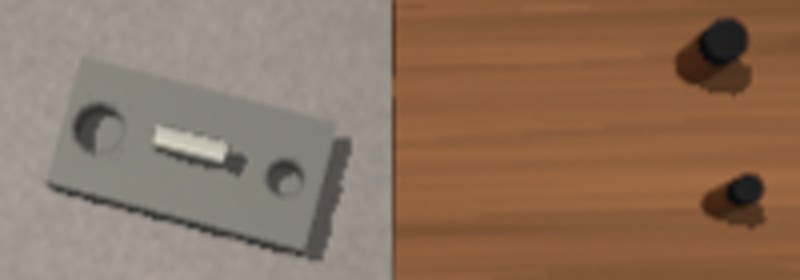

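The crop confirms it: the block is the small grey one with its wide bore at the left (crop 100,129) and narrow bore at (286,178). The cap centres are at (723,42) for the wide vial and (746,190) for the narrow one. Next come finer fits.

```bash
cat > fit.py <<'E'
from h import *
def rect(q):
    (c,s,a)=cv2.minAreaRect((q[:,:2]*1000).astype(np.float32)); 
    if s[0]<s[1]: s=s[::-1]; a+=90
    return np.round(c,1),np.round(s,1),round((a+90)%180-90,2)
def plane(c,uv,z):
    E=c['extrinsics'];R=E[:3,:3];o=-R.T@E[:3,3]
    uv=np.atleast_2d(uv).astype(float);d=np.c_[(uv[:,0]-c['cx'])/c['fx'],(uv[:,1]-c['cy'])/c['fy'],np.ones(len(uv))]@R
    return o+d*((z-o[2])/d[:,2])[:,None]
def masked(c,ctr,rad,z0,z1,z):
    W=cloud(c); m=(np.hypot(W[...,0]-ctr[0],W[...,1]-ctr[1])<rad)&(W[...,2]>z0)&(W[...,2]<z1)
    m=m.astype(np.uint8); n,l,s,_=cv2.connectedComponentsWithStats(m)
    k=1+s[1:,4].argmax(); v,u=np.where(l==k); return plane(c,np.c_[u,v],z)
E
python3 - <<'E'
from fit import *
for n in('top','scene'):
    c=load(n); print(n)
    b=masked(c,(.52,.059),.1,.040,.053,.048); print('block',len(b),rect(b))
    f=masked(c,(.69,.10),.2,.040,.055,.048)
    W=cloud(c)
    for nm,x0,x1,y0,y1 in(('far',.66,.75,-.05,.255),('side',.45,.655,.22,.32)):
        m=(W[...,0]>x0)&(W[...,0]<x1)&(W[...,1]>y0)&(W[...,1]<y1)&(W[...,2]>.040)&(W[...,2]<.054)
        v,u=np.where(m);q=plane(c,np.c_[u,v],.048);print(nm,len(q),rect(q),q.min(0),q.max(0))
    for nm,p in(('wide',(.577,-.257)),('nar',(.488,-.264))):
        q=masked(c,p,.02,.073,.083,.078);print(nm,len(q),q.mean(0).round(4),cv2.minEnclosingCircle((q[:,:2]*1000).astype(np.float32)))
E
```

```text
top
block 1924 (array([520.5,  59.9]), array([159.8,  81. ]), 73.56)
far 908 (array([696.2, 115.4]), array([276.2,  20.2]), 88.8) [ 0.68320525 -0.02285635  0.048     ] [0.70913224 0.25326038 0.048     ]
side 508 (array([577.1, 267.1]), array([154.3,  19.5]), -1.59) [0.49980637 0.25552463 0.048     ] [0.65435949 0.27693585 0.048     ]
wide 99 [ 0.5764 -0.256   0.078 ] ((576.5165405273438, -255.51287841796875), 13.485547065734863)
nar 50 [ 0.4877 -0.2639  0.078 ] ((487.4422607421875, -263.8212585449219), 9.03056526184082)
scene
block 1583 (array([524.1,  56.8]), array([162.8,  86.6]), 73.78)
far 914 (array([698.6, 113.8]), array([286.5,  42. ]), -87.15) [ 0.6708575  -0.02950514  0.048     ] [0.71323638 0.25643339 0.048     ]
side 410 (array([578.5, 262.1]), array([152.8,  27.1]), -1.47) [0.50203395 0.24693365 0.048     ] [0.6550747  0.27720585 0.048     ]
wide 122 [ 0.5785 -0.2585  0.078 ] ((579.2074584960938, -257.9931335449219), 14.186034202575684)
nar 51 [ 0.4894 -0.2663  0.078 ] ((490.78118896484375, -266.18695068359375), 10.486894607543945)
```

Emit:
move_arm --pt "-0.0625 0 0" --pt "-0.0625 0 0" --pt "0 0 0" --pt "0 0 0" --pt "0 0 0" --pt "0 0 0" --pt "0 0 0" --pt "0 0 0" --twist '[0, 0, -10, -10, -10, -10, -10, -5]'

```text
clock: 1.1
position: [0.3123, -0.5553, 0.2446]
tool_rot: [3.141, 0.001, -1.864]
wrist_force: [-0.5, -0.5, -0.1]
width: 0.997
grasp_force: 0.0
```

Emit:
move_arm --pt "-0.052 -0.024 0" --pt "-0.052 -0.024 0" --pt "-0.052 -0.024 0" --pt "-0.052 -0.024 0" --pt "-0.052 -0.024 0" --pt "-0.052 -0.024 0" --pt "-0.0505 -0.023 0" --pt "0 0 0" --twist '[0, 0, 0, 0, 0, 0, 0, 0]'

```text
clock: 2.1
position: [0.5799, -0.2544, 0.2442]
tool_rot: [3.14, 0.0, -1.862]
wrist_force: [-0.0, -1.1, -0.1]
width: 1.0
grasp_force: 0.0
```

Emit:
move_arm --pt "0.003 0.002 0.05" --pt "0 0 0.05" --pt "0 0 0.045" --pt "0 0 0.029" --pt "0 0 0.015" --pt "0 0 0" --pt "0 0 0" --pt "0 0 0" --twist '[0, 0, 0, 0, 0, 0, 0, 0]'

```text
clock: 3.1
position: [0.5759, -0.2601, 0.0579]
tool_rot: [-3.139, 0.0, -1.867]
wrist_force: [-0.8, 0.5, 0.7]
width: 0.999
grasp_force: 0.0
```

Emit:
move_arm --pt "0 0 0" --pt "0 0 0" --pt "0 0 0" --pt "0 0 0" --pt "0 0 0" --pt "0 0 0" --pt "0 0 0" --pt "0 0 0" --twist '[0, 0, 0, 0, 0, 0, 0, 0]' --fingers 0.02 --newtons 30

```text
clock: 4.1
position: [0.5752, -0.2599, 0.0565]
tool_rot: [-3.141, -0.0, -1.867]
wrist_force: [-0.2, 0.0, 2.6]
width: 0.296
grasp_force: 29.5
```

Emit:
move_arm --pt "0 0 -0.03" --pt "0 0 -0.05" --pt "-0.02 0.01 -0.04" --pt "-0.045 0.02 0" --pt "-0.055 0.023 0" --pt "-0.055 0.023 0" --pt "-0.055 0.023 0" --pt "-0.055 0.023 0" --twist '[0, 0, 0, 0, 0, 0, 0, 0]'

```text
clock: 5.1
position: [0.5408, 0.0501, 0.1761]
tool_rot: [3.141, -0.0, -1.867]
wrist_force: [0.7, 0.5, -1.0]
width: 0.296
grasp_force: 29.6
```

Emit:
move_arm --pt "-0.04 0.016 0" --pt "-0.019 0.007 0" --pt "0 0 0.01" --pt "0 0 0.01" --pt "0 0 0" --pt "0 0 0" --pt "0 0 0" --pt "0 0 0" --twist '[0, 0, 0, 0, 0, 0, 0, 0]'

```text
clock: 6.1
position: [0.5369, 0.1114, 0.1566]
tool_rot: [-3.141, 0.0, -1.867]
wrist_force: [0.6, 0.0, 0.9]
width: 0.294
grasp_force: 29.6
```

Run:
```python
from h import *
for n in('top','scene'): c=cap(n); cv2.imwrite(f'pics/{n}1.png',c['pixels'])
a=cv2.imread('pics/top1.png')[150:260,210:370];b=cv2.imread('pics/scene1.png')[140:300,290:450]
cv2.imwrite('pics/hov1.png',np.hstack([cv2.resize(a,(400,275),interpolation=2),cv2.resize(b,(400,400),interpolation=2)[:275]]))
s=manip.read_state();print(s['position'],s['tool_rot'],s['wrist_force'],s['clock'])
```

```text
[0.53686462 0.11147696 0.15654424] [-3.14125121e+00  3.17664621e-04 -1.86695187e+00] [-0.79735252  0.84171603 -0.52871892] 6.2
```

View pics/hov1.png

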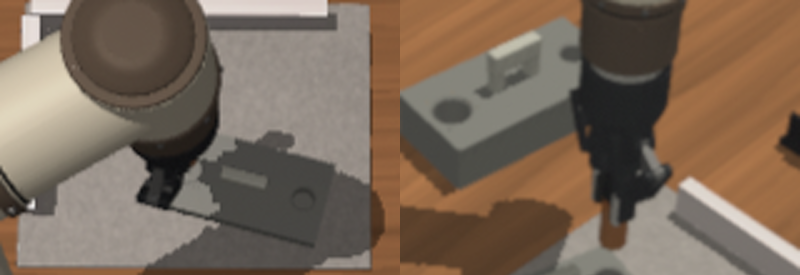

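Run:
```python
from fit import *
from scipy.optimize import least_squares as LS
c0={n:cap(n) if 0 else None for n in()}
c=load('scene'); W=cloud(c); p=W.reshape(-1,3)
m=(np.hypot(p[:,0]-.538,p[:,1]-.115)<.03)&(p[:,2]>.105)&(p[:,2]<.13)
q=p[m]; f=LS(lambda x:np.hypot(q[:,0]-x[0],q[:,1]-x[1])-.013,[.54,.115],loss='soft_l1',f_scale=.001)
print('vial',len(q),f.x.round(4),q.min(0).round(4),q.max(0).round(4),np.abs(f.fun).mean())
im=c['pixels']; s=im[215:335,290:450]; cv2.imwrite('pics/s1.png',cv2.resize(s,None,fx=5,fy=5,interpolation=2))
o=cv2.imread('pics/scene0.png')[215:295,300:400]; t=cv2.imread('pics/top0.png')[190:260,262:352]
cv2.imwrite('pics/blk.png',np.vstack([cv2.resize(o,(500,400),interpolation=2)[:300],cv2.resize(t,(500,389),interpolation=2)[:300]]))
```

```text
vial 94 [0.5381 0.114 ] [0.5282 0.098  0.105 ] [0.5531 0.1202 0.1298] 0.0013945571258211155
```

View pics/blk.png

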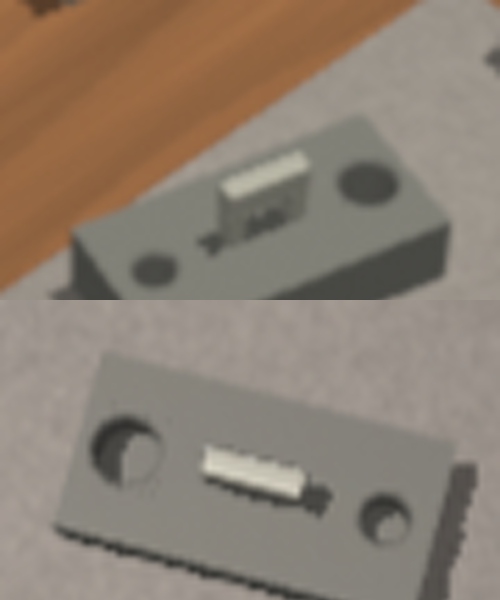

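In this crop the upper part is the scene view, with the wide bore at (368,184) and the narrow bore at (155,270). The lower part is the top view, with them at (127,452) and (385,519). I back-project these at the mouth height.

Run:
```python
from fit import *
for n,l in(('scene',[(373.2,251.4),(330.6,268.6)]),('top',[(284.45,216.9),(330.9,229.0)])):
    q=plane(load(n),l,.048);print(n,q.round(4).tolist(),np.linalg.norm(q[0]-q[1]), q.mean(0))
```

```text
scene [[0.5407, 0.1136, 0.048], [0.5078, 0.0034, 0.048]] 0.1150501948305173 [0.52424541 0.05848659 0.048     ]
top [[0.5354, 0.1154, 0.048], [0.5036, 0.0047, 0.048]] 0.11520501820359913 [0.51951779 0.06000567 0.048     ]
```

View pics/s1.png

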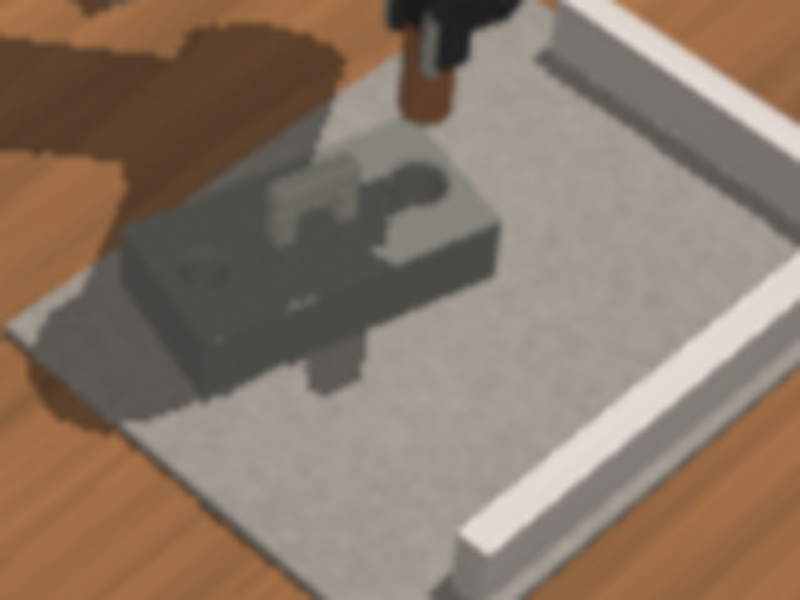

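The scene crop shows the vial's foot at (426,104) and the wide bore at (418,185). I project the foot at its height of 0.100.

Run:
```python
from fit import *
c=load('scene');print(plane(c,[(374.9,235.4),(374.9,236)],.100).round(4),plane(c,[(373.2,251.5)],.048).round(4))
# refine: body segmentation rows
im=c['pixels'].astype(int)
for v in range(222,242): print(v,im[v,366:384].tolist() if v in() else [int(x) for x in (im[v,366:384,2]-im[v,366:384,0])])
```

```text
[[0.5393 0.1156 0.1   ]
 [0.5406 0.1141 0.1   ]] [[0.5409 0.1134 0.048 ]]
222 [84, 82, 79, 80, 69, 57, 52, 38, 14, 7, 7, 6, 0, -1, -1, -1, 0, 3]
223 [84, 84, 85, 85, 71, 55, 50, 39, 15, 8, 6, 3, -1, -1, -1, 0, -2, 4]
224 [86, 88, 87, 80, 62, 49, 48, 36, 13, 8, 6, 3, -1, -2, -1, -1, -1, 4]
225 [87, 85, 73, 52, 40, 43, 47, 33, 13, 7, 5, 3, -1, -1, -1, -2, 0, 5]
226 [77, 60, 41, 29, 28, 42, 46, 31, 11, 7, 6, 2, -1, -2, -2, -1, 1, 7]
227 [44, 30, 22, 20, 27, 42, 46, 33, 12, 7, 4, 1, 0, 0, 1, 4, 6, 11]
228 [24, 18, 17, 20, 27, 42, 47, 40, 17, 9, 6, 4, 5, 15, 16, 13, 13, 14]
229 [17, 17, 16, 21, 29, 42, 48, 46, 28, 14, 8, 14, 29, 38, 32, 19, 17, 15]
230 [16, 16, 17, 21, 31, 44, 49, 50, 44, 30, 25, 32, 44, 49, 39, 22, 17, 16]
231 [16, 16, 17, 21, 33, 46, 50, 51, 50, 48, 47, 48, 51, 51, 40, 22, 16, 16]
232 [16, 16, 16, 21, 36, 46, 49, 51, 51, 51, 51, 52, 51, 50, 37, 22, 17, 16]
233 [16, 16, 16, 21, 36, 48, 50, 51, 51, 51, 51, 51, 52, 49, 35, 22, 17, 17]
234 [16, 16, 17, 22, 38, 48, 49, 50, 52, 53, 51, 52, 52, 47, 31, 21, 17, 16]
235 [16, 16, 17, 21, 39, 48, 50, 51, 52, 51, 52, 52, 51, 46, 29, 20, 16, 16]
236 [17, 16, 17, 21, 35, 47, 51, 51, 52, 52, 52, 51, 51, 46, 29, 20, 17, 17]
237 [16, 17, 17, 21, 30, 45, 50, 51, 51, 51, 51, 51, 50, 41, 25, 18, 17, 17]
238 [16, 16, 15, 16, 21, 34, 44, 48, 51, 50, 49, 47, 40, 28, 19, 16, 16, 17]
239 [14, 14, 12, 11, 14, 17, 23, 33, 39, 40, 36, 33, 25, 19, 17, 17, 17, 16]
240 [12, 10, 10, 10, 10, 10, 13, 17, 19, 22, 21, 22, 18, 17, 17, 17, 17, 16]
241 [11, 10, 10, 10, 10, 10, 11, 11, 11, 14, 16, 17, 17, 16, 16, 16, 17, 17]
```

```bash
cat >> fit.py <<'E'
def proj(c,P):
    q=P@c['extrinsics'][:3,:3].T+c['extrinsics'][:3,3];return np.c_[q[:,0]/q[:,2]*c['fx']+c['cx'],q[:,1]/q[:,2]*c['fy']+c['cy']]
T=np.linspace(0,2*np.pi,180)
def disc(c,x,y,z,r): return proj(c,np.c_[x+r*np.cos(T),y+r*np.sin(T),0*T+z])
from scipy.optimize import least_squares as LS
def foot(c,uc,vmax,z,r,g):
    def f(p):
        d=disc(c,*p,z,r);return [(d[:,0].min()+d[:,0].max())/2-uc,d[:,1].max()-vmax]
    return LS(f,g,x_scale=.01,diff_step=1e-4).x
def bore(c,g,r,z=.048):  # match rendered ellipse vs dark pixels: maximise inside/outside contrast
    im=cv2.cvtColor(c['pixels'],cv2.COLOR_BGR2GRAY).astype(np.float32);S=8
    u0,v0=np.round(proj(c,np.array([[*g,z]]))[0]).astype(int);w=14
    I=im[v0-w:v0+w+1,u0-w:u0+w+1]
    def model(p,a=0):
        d=(disc(c,p[0],p[1],z,r)-[u0-w,v0-w]+.5)*S-.5
        m=np.zeros((I.shape[0]*S,I.shape[1]*S),np.float32);cv2.fillPoly(m,[np.round(d*16).astype(np.int32)],1,shift=4)
        return cv2.resize(m,I.shape[::-1],interpolation=cv2.INTER_AREA)
    dd=disc(c,*g,z,r+.006)-[u0-w,v0-w];R=np.zeros(I.shape,np.uint8);cv2.fillPoly(R,[np.round(dd).astype(np.int32)],1);R=R>0
    best=None
    for x in np.arange(-.006,.0061,.0005):
        for y in np.arange(-.006,.0061,.0005):
            m=model((g[0]+x,g[1]+y))[R];A=np.c_[m,1-m];s,res,_,_=np.linalg.lstsq(A,I[R],rcond=None)
            e=float(((A@s-I[R])**2).sum())
            if best is None or e<best[0]: best=(e,round(g[0]+x,4),round(g[1]+y,4),s)
    return best
E
python3 - <<'E'
from fit import *
c=load('scene');print('foot',foot(c,374.85,239.4,.100,.013,[.54,.115]).round(4))
d=disc(c,.54,.115,.1,.013);print(np.ptp(d,0))
c['pixels']=cv2.imread('pics/scene0.png')
print(bore(c,(.5407,.1136),.01425),bore(c,(.5078,.0034),.01025))
c=load('top');c['pixels']=cv2.imread('pics/top0.png')
print(bore(c,(.5354,.1154),.01425),bore(c,(.5036,.0047),.01025))
E
```

```text
foot [0.5391 0.1157]
[11.2920979   8.10873027]
(4916.1650390625, np.float64(0.5402), np.float64(0.1136), array([ 76.14752, 123.72143], dtype=float32)) (3603.005615234375, np.float64(0.5078), np.float64(0.0029), array([ 77.39671 , 123.621315], dtype=float32))
(107372.0859375, np.float64(0.5379), np.float64(0.1184), array([ 89.77941, 129.50085], dtype=float32)) (44230.921875, np.float64(0.5061), np.float64(0.0067), array([ 86.50755, 126.15767], dtype=float32))
```

Both views put the vial within about 1 mm of the bore, so I lower it with a force check.

Emit:
move_arm --pt "0.001 0 0.02" --pt "0 0 0.015" --pt "0 0 0.008" --pt "0 0 0.005" --pt "0 0 0.004" --pt "0 0 0.003" --pt "0 0 0.002" --pt "0 0 0" --twist '[0, 0, 0, 0, 0, 0, 0, 0]'

```text
clock: 7.2
position: [0.5373, 0.1111, 0.1029]
tool_rot: [-3.139, 0.001, -1.865]
wrist_force: [-6.2, 0.9, 16.6]
width: 0.295
grasp_force: 31.1
```

Emit:
move_arm --pt "0 0 -0.003" --pt "0 0.0012 0" --pt "0 0 0" --pt "0 0 0.002" --pt "0 0 0.002" --pt "0 0 0.002" --pt "0 0 0" --pt "0 0 0" --twist '[0, 0, 0, 0, 0, 0, 0, 0]'

```text
clock: 8.2
position: [0.5354, 0.1109, 0.096]
tool_rot: [3.142, -0.0, -1.867]
wrist_force: [1.9, 3.0, -1.4]
width: 0.295
grasp_force: 29.5
```

Emit:
move_arm --pt "-0.0005 0 0.004" --pt "0 0 0.005" --pt "0 0 0.005" --pt "0 0 0.004" --pt "0 0 0.003" --pt "0 0 0.002" --pt "0 0 0" --pt "0 0 0" --twist '[0, 0, 0, 0, 0, 0, 0, 0]'

```text
clock: 9.2
position: [0.5354, 0.1112, 0.0744]
tool_rot: [-3.141, -0.0, -1.866]
wrist_force: [-1.9, 1.5, 7.1]
width: 0.298
grasp_force: 30.3
```

Emit:
move_arm --pt "0 0 0" --pt "0 0 0" --pt "0 0 0" --pt "0 0 -0.01" --pt "0 0 -0.03" --pt "0 0 -0.05" --pt "0.03 -0.01 -0.04" --pt "0.05 -0.02 0" --twist '[0, 0, 0, 0, 0, 0, 0, 0]' --fingers 0.06

```text
clock: 10.2
position: [0.5432, 0.0267, 0.2083]
tool_rot: [-3.133, 0.005, -1.863]
wrist_force: [0.4, -0.3, -0.9]
width: 0.7
grasp_force: 0.0
```

Run:
```python
from fit import *
c=cap('scene');cv2.imwrite('pics/scene2.png',c['pixels'][140:340,240:500])
for n in('scene','top'):
    c=cap(n) if n=='top' else c
    for k in((.536,.1145),):
        try:
            q=masked(c,k,.022,.088,.104,.096);print(n,len(q),q.mean(0).round(4))
        except Exception as e: print(n,e)
    b=masked(c,(.52,.059),.1,.040,.053,.048); print('block',len(b),rect(b))
print(manip.read_state()['position'],manip.read_state()['tool_rot'])
```

```text
scene 91 [0.5393 0.11   0.096 ]
block 1511 (array([523.9,  55.7]), array([163.5,  86.9]), 73.82)
top 100 [0.5363 0.1135 0.096 ]
block 1587 (array([520.2,  59.4]), array([159.7,  81. ]), 73.67)
[0.54076219 0.0228593  0.20497844] [-3.13992799e+00  9.40561949e-04 -1.87126554e+00]
```

View pics/scene2.png

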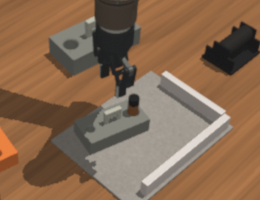

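The wide vial stands fully down in its bore, at crop (134,103) with its top at 0.096. Next is the narrow vial.

Emit:
move_arm --pt "0.03 -0.003 0" --pt "0.052 -0.006 0" --pt "0.052 -0.006 0" --pt "0.052 -0.006 0" --pt "0.052 -0.006 0" --pt "0.042 -0.005 0" --pt "0.01 -0.001 0" --pt "0 0 0.01" --twist '[0, 0, 0, 0, 0, 0, 0, 0]'

```text
clock: 11.3
position: [0.4882, -0.2611, 0.1937]
tool_rot: [-3.14, 0.0, -1.868]
wrist_force: [0.3, -0.3, 0.1]
width: 0.703
grasp_force: 0.0
```

Emit:
move_arm --pt "0 0 0.02" --pt "0 0 0.02" --pt "0 0 0" --pt "0 0 0" --pt "0 0 0" --pt "0 0 0" --pt "0 0 0" --pt "0 0 0" --twist '[0, 0, 0, 0, 0, 0, 0, 0]'

```text
clock: 12.3
position: [0.4878, -0.261, 0.1534]
tool_rot: [-3.141, 0.0, -1.867]
wrist_force: [-0.1, -0.2, 0.2]
width: 0.703
grasp_force: 0.0
```

Emit:
move_arm --pt "0.0033 -0.001 0.03" --pt "0 0 0.03" --pt "0 0 0.025" --pt "0 0 0.012" --pt "0 0 0" --pt "0 0 0" --pt "0 0 0" --pt "0 0 0" --twist '[0, 0, 0, 0, 0, 0, 0, 0]'

```text
clock: 13.3
position: [0.4881, -0.2644, 0.057]
tool_rot: [-3.14, 0.0, -1.867]
wrist_force: [0.7, 0.2, 0.1]
width: 0.706
grasp_force: 0.0
```

Emit:
move_arm --pt "0 0 0" --pt "0 0 0" --pt "0 0 0" --pt "0 0 0" --pt "0 0 0" --pt "0 0 0" --pt "0 0 0" --pt "0 0 0" --twist '[0, 0, 0, 0, 0, 0, 0, 0]' --fingers 0.012 --newtons 30

```text
clock: 14.3
position: [0.4878, -0.2644, 0.0564]
tool_rot: [-3.141, -0.0, -1.867]
wrist_force: [-1.0, 0.2, 2.8]
width: 0.2
grasp_force: 29.4
```

Emit:
move_arm --pt "0 0 -0.03" --pt "0 0 -0.04" --pt "-0.03 0.007 -0.03" --pt "-0.05 0.012 0" --pt "-0.05 0.012 0" --pt "-0.05 0.012 0" --pt "-0.05 0.012 0" --pt "-0.03 0.0078 0" --twist '[0, 0, 0, 0, 0, 0, 0, 0]'

```text
clock: 15.3
position: [0.5035, 0.0048, 0.156]
tool_rot: [-3.142, 0.0, -1.865]
wrist_force: [1.5, -0.0, 0.1]
width: 0.199
grasp_force: 29.3
```

Emit:
move_arm --pt "0 0 0.02" --pt "0 0 0.01" --pt "0 0 0" --pt "0 0 0" --pt "0 0 0" --pt "0 0 0" --pt "0 0 0" --pt "0 0 0" --twist '[0, 0, 0, 0, 0, 0, 0, 0]'

```text
clock: 16.3
position: [0.5036, 0.0026, 0.1264]
tool_rot: [-3.141, 0.0, -1.867]
wrist_force: [0.7, 0.1, -0.8]
width: 0.201
grasp_force: 29.3
```

Emit:
move_arm --pt "0 0 0.01" --pt "0 0 0.006" --pt "0 0 0.004" --pt "0 0 0.002" --pt "0 0 0.002" --pt "0 0 0.002" --pt "0 0 0" --pt "0 0 0" --twist '[0, 0, 0, 0, 0, 0, 0, 0]'

```text
clock: 17.3
position: [0.5039, 0.0028, 0.1004]
tool_rot: [-3.141, 0.001, -1.867]
wrist_force: [0.4, 2.2, -2.3]
width: 0.2
grasp_force: 29.3
```

Emit:
move_arm --pt "-0.0005 0 0.004" --pt "0 0 0.006" --pt "0 0 0.006" --pt "0 0 0.005" --pt "0 0 0.003" --pt "0 0 0.002" --pt "0 0 0.001" --pt "0 0 0" --twist '[0, 0, 0, 0, 0, 0, 0, 0]'

```text
clock: 18.3
position: [0.5039, 0.0032, 0.0744]
tool_rot: [-3.141, 0.0, -1.866]
wrist_force: [-0.8, 1.9, 7.3]
width: 0.201
grasp_force: 30.2
```

Emit:
move_arm --pt "0 0 0" --pt "0 0 0" --pt "0 0 0" --pt "0 0 -0.01" --pt "0 0 -0.03" --pt "0 0 -0.04" --pt "0 0 -0.04" --pt "0 0 0" --twist '[0, 0, 0, 0, 0, 0, 0, 0]' --fingers 0.06

```text
clock: 19.3
position: [0.5058, 0.0035, 0.1974]
tool_rot: [-3.134, 0.004, -1.866]
wrist_force: [0.4, -0.1, -0.8]
width: 0.699
grasp_force: 0.0
```

Emit:
move_arm --pt "0.03 0 -0.02" --pt "0.05 0 -0.03" --pt "0.05 0 0" --pt "0.05 0 0" --pt "0.05 0 0" --pt "0 0 0" --pt "0 0 0" --pt "0 0 0" --twist '[0, 0, 0, 0, 0, 0, 0, 0]'

```text
clock: 20.3
position: [0.4368, -0.216, 0.2431]
tool_rot: [3.141, 0.0, -1.865]
wrist_force: [0.1, 0.7, -0.6]
width: 0.7
grasp_force: 0.0
```

Run:
```python
from fit import *
for n in('scene','top'):
    c=cap(n);cv2.imwrite(f'pics/{n}3.png',c['pixels'])
    for nm,k in(('w',(.5363,.1135)),('n',(.504,.003))):
        q=masked(c,k,.022,.085,.110,.096);print(n,nm,len(q),q.mean(0).round(4), np.nanmedian(cloud(c)[...,2][(np.hypot(cloud(c)[...,0]-k[0],cloud(c)[...,1]-k[1])<.009)&(cloud(c)[...,2]>.085)]))
    b=masked(c,(.52,.059),.1,.040,.053,.048); print('block',len(b),rect(b))
    W=cloud(c);v,u=np.where((np.hypot(W[...,0]-.52,W[...,1]-.058)<.03)&(W[...,2]>.074));print('handle',rect(plane(c,np.c_[u,v],.083)))
    # stops faces
c=load('top');W=cloud(c);
for nm,x0,x1,y0,y1 in(('far',.66,.75,-.04,.30),('side',.48,.66,.24,.30)):
    m=(W[...,0]>x0)&(W[...,0]<x1)&(W[...,1]>y0)&(W[...,1]<y1)&(W[...,2]>.043)&(W[...,2]<.052);v,u=np.where(m);q=plane(c,np.c_[u,v],.048);print(nm,len(q),rect(q))
a=c['pixels'][130:270,200:370];cv2.imwrite('pics/t3.png',cv2.resize(a,None,fx=4,fy=4,interpolation=2))
print(manip.read_state()['position'],manip.read_state()['clock'])
```

```text
scene w 100 [0.54  0.109 0.096] 0.09466200181270941
scene n 56 [ 0.5077 -0.0014  0.096 ] 0.09429162510394198
block 1439 (array([523.8,  55.8]), array([163.5,  86.6]), 73.78)
handle (array([523.9,  55.6]), array([47. , 18.9]), 78.87)
top w 105 [0.5359 0.1132 0.096 ] 0.09531432447972113
top n 50 [0.5034 0.0029 0.096 ] 0.0950853050092061
block 1816 (array([520.3,  59.4]), array([159.8,  80.8]), 73.79)
handle (array([519.8,  59. ]), array([43.4, 12.7]), 73.29)
far 972 (array([681.4, 125.2]), array([295.2,  50.2]), 88.81)
side 500 (array([579.8, 267.4]), array([159.1,  19.2]), 0.16)
[ 0.43696705 -0.21594948  0.24322212] 20.4
```

View pics/t3.png

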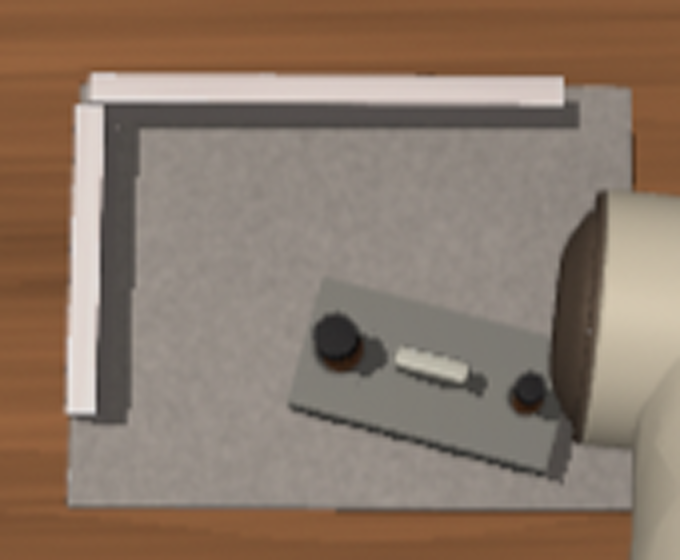

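Run:
```python
from fit import *
c=load('top')
l=np.array([(110,102),(560,105.5),(103,110),(96.5,405)]);l=(l+.5)/4-.5+[200,130]
q=plane(c,l,.048);print(q.round(4));a=q[0]-q[1];b=q[2]-q[3];t1=np.degrees(np.arctan2(-a[0],a[1]));t2=np.degrees(np.arctan2(b[1],b[0]));print('yaw',t1,t2)
t=np.radians((t1+t2)/2);
# corner intersection
s=np.linalg.solve(np.c_[a[:2],-b[:2]],q[2,:2]-q[0,:2]);k=q[0,:2]+s[0]*a[:2];R=np.array([[np.cos(t),-np.sin(t)],[np.sin(t),np.cos(t)]])
print('corner',k,'home',k+R@[-.04,-.08])
```

```text
[[ 0.6912  0.2529  0.048 ]
 [ 0.6832 -0.0214  0.048 ]
 [ 0.6862  0.2572  0.048 ]
 [ 0.5049  0.2605  0.048 ]]
yaw -1.6605005639339927 -1.0662522856469099
corner [0.6912978  0.25706338] home [0.64940567 0.17803775]
```

Emit:
move_arm --pt "-0.05 0 0" --pt "-0.06 0 0" --pt "-0.06 0 0" --pt "-0.06 0 0" --pt "-0.05 0 0" --pt "-0.008 -0.004 0" --pt "0 0 0" --pt "0 0 0" --twist '[0, 0, 0, 0, 0, 0, 0, 0]'

```text
clock: 21.4
position: [0.524, 0.0567, 0.2432]
tool_rot: [3.141, -0.0, -1.868]
wrist_force: [-1.0, 0.6, 0.0]
width: 0.704
grasp_force: 0.0
```

Both vials are down and upright (crop 337,338 and 528,390). The corner is at about (0.691, 0.257) and the board yaw is about -1.4°. Now I grip the handle.

Emit:
move_arm --pt "-0.001 0.0045 0.04" --pt "0 0 0.045" --pt "0 0 0.04" --pt "0 0 0.028" --pt "0 0 0.018" --pt "0 0 0" --pt "0 0 0" --pt "0 0 0" --twist '[0, 0, 0, 0, 0, 0, 0, 0]'

```text
clock: 22.4
position: [0.5211, 0.0597, 0.0735]
tool_rot: [-3.14, 0.001, -1.867]
wrist_force: [0.2, -0.4, 0.8]
width: 0.703
grasp_force: 0.0
```

Emit:
move_arm --pt "0 0 0" --pt "0 0 0" --pt "0 0 0" --pt "0 0 0" --pt "0 0 0" --pt "0 0 0" --pt "0 0 0" --pt "0 0 0" --twist '[0, 0, 0, 0, 0, 0, 0, 0]' --fingers 0.005 --newtons 60

```text
clock: 23.4
position: [0.5205, 0.0598, 0.0727]
tool_rot: [-3.141, 0.0, -1.867]
wrist_force: [-2.6, 1.4, 5.8]
width: 0.132
grasp_force: 60.3
```

Emit:
move_arm --pt "0 0 0" --pt "0 0 0" --pt "0 0 0" --pt "0 0 0" --pt "0 0 0" --pt "-0.006 -0.006 0" --pt "-0.012 -0.012 0" --pt "-0.015 -0.015 0" --twist '[-2, -4, -4, -4, -1.5, 0, 0, 0]'

```text
clock: 24.4
position: [0.5521, 0.0899, 0.0727]
tool_rot: [3.136, -0.004, -1.597]
wrist_force: [-4.3, -4.9, 9.7]
width: 0.125
grasp_force: 61.1
```

Emit:
move_arm --pt "-0.015 -0.015 0" --pt "-0.015 -0.015 0" --pt "-0.015 -0.016 0" --pt "-0.015 -0.016 0" --pt "-0.012 -0.013 0" --pt "-0.008 -0.008 0" --pt "-0.003 -0.003 0" --pt "0 0 0" --twist '[0, 0, 0, 0, 0, 0, 0, 0]'

```text
clock: 25.4
position: [0.6416, 0.1714, 0.0727]
tool_rot: [3.139, -0.003, -1.596]
wrist_force: [-3.7, -3.0, 7.0]
width: 0.13
grasp_force: 60.7
```

Run:
```python
from fit import *
for n in('scene','top'): c=cap(n)
a=load('scene')['pixels'][180:320,320:480];cv2.imwrite('pics/s4.png',cv2.resize(a,None,fx=4,fy=4,interpolation=2))
s=manip.read_state();print(s['position'],s['tool_rot'],s['wrist_force'],s['wrist_torque'])
```

```text
[0.64161648 0.17134735 0.07271912] [ 3.13934477e+00 -2.28516288e-03 -1.59634477e+00] [-3.10484353 -3.06355956  6.77797354] [-0.80039637  0.81269124 -0.05253191]
```

View pics/s4.png

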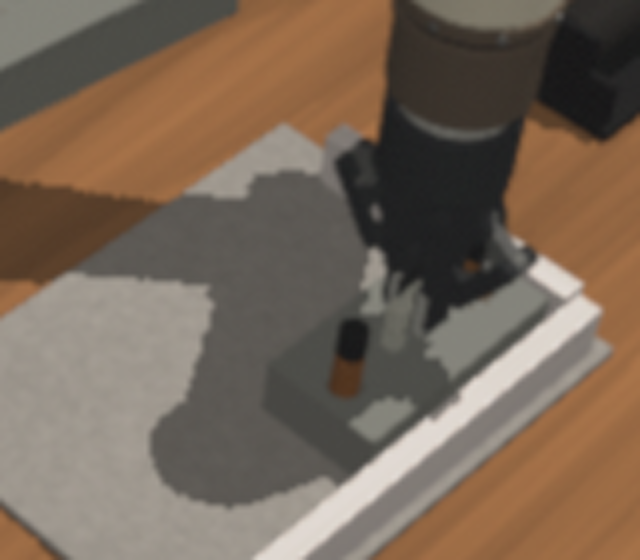

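The block is nearly square, a few mm short of both stops, with the narrow vial upright at (348,355). I close onto the far stop slowly, then the side stop.

Emit:
move_arm --pt "0 -0.002 0" --pt "0 -0.002 0" --pt "0 -0.002 0" --pt "0 -0.0015 0" --pt "0 -0.001 0" --pt "0 -0.001 0" --pt "0 0 0" --pt "0 0 0" --twist '[0, 0, 0, 0, 0, 0, 0, 0]'

```text
clock: 26.5
position: [0.6497, 0.1719, 0.0727]
tool_rot: [3.137, -0.002, -1.596]
wrist_force: [-7.9, 0.9, 9.5]
width: 0.127
grasp_force: 60.9
```

Emit:
move_arm --pt "0 -0.001 0" --pt "-0.002 -0.001 0" --pt "-0.002 0 0" --pt "-0.001 0 0" --pt "-0.001 0 0" --pt "-0.001 0 0" --pt "0 0 0" --pt "0 0 0" --twist '[0, 0, 0, 0, 0, 0, 0, 0]'

```text
clock: 27.5
position: [0.6502, 0.1744, 0.0727]
tool_rot: [3.131, -0.008, -1.598]
wrist_force: [-8.2, -11.2, 11.5]
width: 0.127
grasp_force: 61.5
```

Emit:
move_arm --pt "-0.001 0 0" --pt "-0.001 0 0" --pt "-0.001 0 0" --pt "0 0 0" --pt "0 0 0" --pt "0 0 0" --pt "0 0 0" --pt "0 0 0" --twist '[0, 0, 0, 0, 0, 0, 0, 0]'

```text
clock: 28.5
position: [0.6503, 0.1774, 0.0727]
tool_rot: [3.131, -0.008, -1.598]
wrist_force: [-9.7, -10.8, 12.8]
width: 0.125
grasp_force: 61.5
```

Run:
```python
from fit import *
c=cap('top');W=cloud(c);cv2.imwrite('pics/t5.png',cv2.resize(c['pixels'][140:230,205:325],None,fx=6,fy=6,interpolation=2))
c=cap('scene');W=cloud(c)
m=(W[...,0]>.55)&(W[...,0]<.72)&(W[...,1]>.02)&(W[...,1]<.3)&(W[...,2]>.03)&(W[...,2]<.06)
print(manip.read_state()['wrist_force'],manip.read_state()['position'])
```

```text
[ -9.34062629 -11.60387117  13.18596403] [0.65026027 0.1774059  0.07271839]
```

View pics/t5.png

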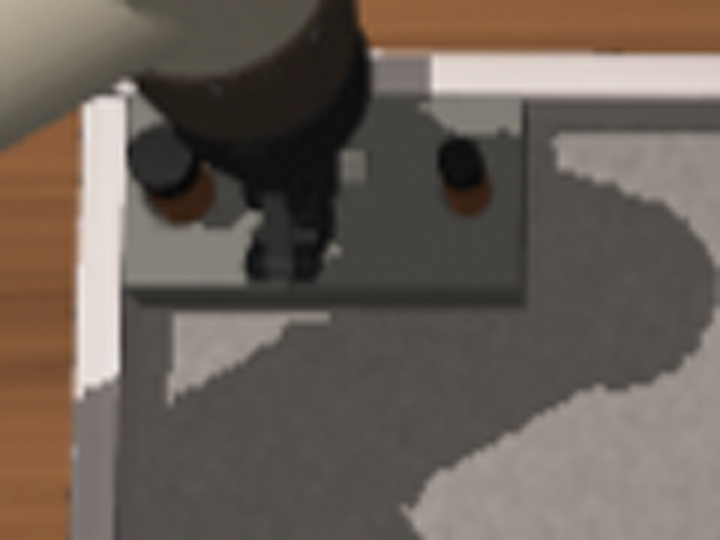

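The picture shows the block flush along the far stop (top edge about v=97), with its left end at u≈127 about 1 mm short of the side stop at u≈123. I keep pushing sideways.

Emit:
move_arm --pt "-0.001 0 0" --pt "-0.001 0 0" --pt "-0.001 0 0" --pt "-0.001 0 0" --pt "0 0 0" --pt "0 0 0" --pt "0 0 0" --pt "0 0 0" --twist '[0, 0, 0, 0, 0, 0, 0, 0]'

```text
clock: 29.6
position: [0.6502, 0.1777, 0.0727]
tool_rot: [3.129, -0.013, -1.599]
wrist_force: [-7.9, -21.4, 13.3]
width: 0.125
grasp_force: 61.6
```

Emit:
move_arm --pt "0 -0.001 0" --pt "0 -0.001 0" --pt "0 -0.001 0" --pt "0 0 0" --pt "0 0 0" --pt "0 0 0" --pt "0 0 0" --pt "0 0 0" --twist '[0, 0, 0, 0, 0, 0, 0, 0]'

```text
clock: 30.6
position: [0.6503, 0.1778, 0.0727]
tool_rot: [3.123, -0.014, -1.599]
wrist_force: [-16.4, -17.5, 18.2]
width: 0.128
grasp_force: 62.6
```

Emit:
move_arm --pt "0 0 0" --pt "0 0 0" --pt "0 0 0" --pt "0 0 0" --pt "0 0 0" --pt "0 0 0" --pt "0 0 0" --pt "0 0 0" --twist '[0, 0, 0, 0, 0, 0, 0, 0]'

```text
clock: 31.6
position: [0.6503, 0.1778, 0.0727]
tool_rot: [3.123, -0.014, -1.599]
wrist_force: [-15.8, -19.0, 18.1]
width: 0.125
grasp_force: 62.6
```

Run:
```python
from fit import *
for n in('top','scene'):
    c=cap(n);W=cloud(c).reshape(-1,3)
    p=W[(W[:,0]>.612)&(W[:,0]<.682)&(W[:,1]>.105)&(W[:,1]<.25)&(W[:,2]>.040)&(W[:,2]<.056)]
    k=np.linalg.lstsq(np.c_[p[:,:2]-[.65,.178],np.ones(len(p))],p[:,2],rcond=None)[0];print(n,len(p),k.round(4))
    for q in((.6515,.2355),(.648,.1195)):
        m=(np.hypot(W[:,0]-q[0],W[:,1]-q[1])<.016)&(W[:,2]>.085)&(W[:,2]<.105);print(m.sum(),W[m].mean(0).round(4),np.median(W[m,2]))
```

```text
top 916 [-0.0032 -0.      0.0479]
103 [0.6505 0.2333 0.0952] 0.09547789066968981
55 [0.6473 0.1177 0.0947] 0.09506591889363919
scene 782 [-0.0031 -0.003   0.0469]
5 [0.6599 0.224  0.0894] 0.089435248447164
60 [0.65   0.116  0.0925] 0.0934188018845531
```

The block lies flat with its top at 0.048, both vials are seated with their tops at 0.095, and both stops are pressed. I'm handing the job in.

```bash
python3 -c "
from cell import manip
print(manip.close_job())"
```

```text
the job is handed in; nothing more can be done
None
```

I handed the job in at about 32 s with both vials fully down in their own bores and let go. The gripper was still holding the block flat in the corner, pushing about 16 N towards the far stop and 19 N towards the side stop at the wrist. The hand-in returned no verdict.

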